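Nudge the lunch box against the books and the remote against the lunch box

ROBOT

A 6-joint arm with a two-finger parallel gripper is mounted at the origin on the work surface. World frame = base frame: x ahead of the robot, y to its left, z up, the work surface at z = 0. Lengths are in mm, angles in rad, forces in N, time in s.
With the tool pointing down it reaches from about 350 to 725 mm from the base axis. Payload 4.3 kg.
Tool frame: the origin (TCP) lies midway between the tips of the shut fingers; the grasp point (between the pads) lies env.grasp_offset behind it (env.grasp_offset is the distance from the TCP to the grasp point, in mm); z points along the fingers, x is the direction in which the jaws open and shut, and the axes are right-handed (so a half turn about z gives the same grasp; the last joint's range is limited). The gripper opens to 85 mm and grips with 20 to 120 N. Pads are 22 mm wide; open, the fingers measure 114 mm over their backs; the gripper's body (76 mm by 85 mm) begins 54 mm behind the grasp point. The pads swing forward as they close: fully open they stand 13 mm farther back than shut.
Start: joints at [-1.236, 0.377, 0.081, 1.274, 0, 1.46], TCP at [247.425, -519.084, 231.329] pointing down, gripper open.
Joint ranges: [-2.72, 2.72], [-0.84, 1.66], [-1.02, 1.22], [-1.77, 2.12], [-1.37, 1.28], [-3.14, 3.14]. Speed limits (rad/s): [2.57, 2.57, 3.14, 3.14, 3.14, 3.14].

INTERFACE

Orientations are given as a unit quaternion [x, y, z, w].
In Python, from workcell import env gives the robot as it stands.
- The arm moves only by the tool arm_command, never from a script. Its argument "increments" is one flat list of numbers, 6 for each row, row after row: the shift along the tool's x, y, z in cm, then the turn, a rotation vector about the tool's x, y, z in rad. A call has 1 to 20 rows; each row shifts and turns the commanded pose from where the row before left it, along the tool's axes as they then stand; what a row does not reach is not made up. A row lasts 1/10 s, in which the tool goes at most 50 mm and 8.59 degrees, less where a joint would pass 70% of its speed; a pose out of reach is approached as far as the arm can. A call is refused whole if a number of a shift passes 5 or a number of a turn 0.15, either way. A call with a gripper value outside its range is refused whole. "jaw" is the finger opening in cm, from 0 to 8.54, set as the call begins (left out, the last holds). The fingers move at their own pace and stop on an object; the grip force is fixed at half the most. Time passes only in rows, so rows that do not move let the fingers close. It gives the time, the measured TCP pose, the force and the opening at its end, in the units of the state.
- env.get_obs(): the state, without advancing time (a new reading comes with each control period).
- env.get_image(name): name is "scene" or "top" or "wrist"; returns a dict with "pixels" (480x640x3 uint8, red, green, blue), "z_map" (480x640 float32, mm along the optical axis (not along the pixel's ray), 0 where there is no reading), "K" (3x3 intrinsics, pixels), "k1" (the pictures are not rectified: a ray, as slopes to the right and down, at radius r is drawn at 1 + k1 r^2 times it, then the intrinsics apply), "xyz" and "attitude" of the camera in the world. Camera axes: x right, y down, z forward; pixel columns grow to the right and rows downward; lengths in mm; the calibration is good to about 2 mm. A picture is of the moment at which its call begins.
- env.sign_off(): hands the job in, once; it reports no verdict.
Trained networks look in the newest picture that a camera, given by its name, has taken for a name from the list of things; names that differ only in an ending like _2 or _b are one class to them, and where a whole thing is asked for, a point or a joint stands for the part that bears it (a point fixed in the world has none). Each returns a list of dicts, best first, with "score" (0 to 1); they miss things now and then, are a little off and sometimes report something else, mostly with a low value. They report only what shows in the picture. A call takes as long as a camera call.
- env.silhouettes(camera, thing): "region" (480x640 bool, what is visible of it) and "extent" ([centre column, centre row, width, height] in pixels, round what is visible of it).
The state is a dict: "time": time; "joint_positions": joint angles; "joint_vel": joint speeds; "joint_efforts": joint torques, N m; "ee_pos": TCP position; "tool_rot": TCP orientation; "wrist_force": force on the tool from outside, world axes, zero at the start; "wrist_torque": the same for the moment, N m; "gripper_width": opening from 0.0 (shut) to 1.0 (fully open).
Only numpy, scipy, OpenCV 4.12 (cv2) and the standard library are available. Lean on these libraries where they do the work, as an engineer would, in place of code of your own. Each camera call takes 0.05 s, during which the arm holds its last target.

TASK

Make room on the side table by sliding things together, picking nothing up: first gently push the closed lunch box back until its long side lies flat against the spine of the bottom book, fully within the length of that spine. Then push the remote sideways along the table until its long side lies flat against a short end of the lunch box, with at least half of the remote's length against it, and leave the lunch box still flat against the book. Leave the teapot, the tumbler and the wooden spoon where they are, and let go of everything at the end.

Things in the scene. Friction and masses are not known exactly. Their poses are not given: they have to be found in the camera images.
- books: Two stacked heavy books that do not move. Bottom book 300 mm long (y), 230 deep (x), 42 high; its flat spine faces the robot. Upper book smaller, set back 30 mm, top at 70 mm. Origin: middle of the spine's lower edge, on the table. x points from the spine into the books (away from the robot), y along the spine, z up. Turned up to 8 degrees.
- lunch_box: Closed steel lunch box, 0.5 kg, loose: 115 mm (x) by 180 (y), 55 high, flat walls. Long sides face its +x (to the books) and -x (to the robot). Each short end (+y, -y) has a shut clasp 34 mm wide sticking out 5 mm, only from 24 to 51 mm height: the remote passes under it. Origin: centre of underside. Starts some 30 to 75 mm short of the books, turned up to 12 degrees from them.
- remote: Black plastic remote, 0.11 kg, lying flat, loose: 130 mm long (x), 44 wide (y), 18 high, straight sides. Origin: centre of underside. Lies left or right of the lunch box, its length square to the spine within 15 degrees. Pushed parallel to the spine it clears the books and meets the box's end with over half its length.
- teapot: White ceramic teapot, bystander, on the other side of the lunch box from the remote: body 116 mm across, 119 mm high, spout along its +x reaching 95 mm from the axis, handle along -x reaching 92 mm. Origin: centre of the underside.
- tumbler: Glass tumbler, bystander, 72 mm across, 95 mm high. Origin: centre of the underside. Stands nearer the robot, left or right.
- spoon: Wooden spoon lying flat, bystander, about 206 mm long along its x, bowl 42 mm wide at +x, 9 mm high. Origin: on its underside near the middle (106 mm to the bowl's tip, 100 mm to the handle's end). Lies nearer the robot, on the other side from the tumbler.

How it is judged:
By the outcome, as a careful person would: the job done as asked, in the order asked, and still so for the second after the job is handed in, with the robot touching nothing.
It also fails if it takes over 58 s, if anything falls off the work surface, if the arm or the gripper's body presses on something with over 40 N, if the wrist force passes 120 N, or if a joint passes its speed limit or range.

## Working session

There is one attempt and no reset: what is moved stays moved. The work goes in short steps, Python scripts to look and compute and a tool call to move; the robot and the scene stay as the last step left them, time stands still between calls to the robot, and variables do not carry over. Pictures are saved under pics/ and viewed, and the job is handed in when it is done.

Besides the shell and the picture viewer there is one more tool, called after "Emit:" by a JSON object that holds its "op" and its "data". arm_command: Moves the arm, as the interface text tells. Its arguments: {"type":"object","properties":{"increments":{"type":"array"},"jaw":{"type":"number"}},"required":["increments"]}

```bash
ls; mkdir -p pics; cat > h.py <<'E'
import numpy as np,cv2
from workcell import env
from scipy.spatial.transform import Rotation as R
def rot(a):
    a=np.array(a); return a if a.shape==(3,3) else R.from_quat(a).as_matrix()
def cloud(im):
    K=np.array(im["K"]);z=im["z_map"]
    v,u=np.mgrid[0:480,0:640]
    p=np.stack([u,v],-1).reshape(-1,1,2).astype(float)
    s=cv2.undistortPoints(p,K,np.array([im["k1"],0,0,0,0.])).reshape(480,640,2)
    c=np.dstack([s[...,0]*z,s[...,1]*z,z])
    w=c@rot(im["attitude"]).T+np.array(im["xyz"])
    w[z==0]=np.nan
    return w
def save(im,n): cv2.imwrite("pics/"+n,im["pixels"][...,::-1])
E
python3 - <<'E'
from h import *
print(env.get_obs())
for n in("scene","top"):
    im=env.get_image(n);save(im,n+"0.png");print(n,im["xyz"],im["attitude"],im["k1"])
    w=cloud(im)
    for t in("books","lunch_box","remote","teapot","tumbler","spoon"):
        for d in env.silhouettes(n,t)[:2]:
            q=w[d["region"]];q=q[~np.isnan(q[:,0])]
            print(t,round(d["score"],2),np.round(d["extent"]),len(q), np.round(np.percentile(q,[2,50,98],axis=0)).tolist() if len(q) else"")
E
```

```text
pics
{'time': 0.0, 'joint_positions': array([-1.23630201e+00,  3.78071926e-01,  7.96132920e-02,  1.27436673e+00,
       -1.80897713e-06,  1.46045204e+00]), 'joint_vel': array([ 0.00065319,  0.00032668, -0.00097831, -0.00110182,  0.00103607,
        0.0018924 ]), 'joint_efforts': array([ 8.44245042e-04, -4.63609600e+01,  2.69871479e+01,  2.07423448e-02,
       -1.23905402e-04,  3.44357034e-06]), 'ee_pos': array([ 247.19736492, -518.4335829 ,  230.35090861]), 'tool_rot': array([ 8.45668590e-01, -5.33707417e-01, -7.93665569e-04, -6.31932125e-04]), 'wrist_force': array([-0.39218612,  0.48137303, -0.29839174]), 'wrist_torque': array([-0.01175322,  0.01608087,  0.00723057]), 'gripper_width': 0.9994906833111245}
scene [ 807.90662555 -410.06014389  826.31748769] [ 0.90660939  0.30280829 -0.09980942 -0.27641387] 0.040347550452558986
books 0.63 [444. 311. 221. 225.] 26607 [[609.0, -111.0, 4.0], [730.0, 1.0, 69.0], [831.0, 166.0, 73.0]]
lunch_box 0.84 [341. 229. 114. 116.] 7261 [[449.0, -41.0, 7.0], [514.0, 34.0, 56.0], [564.0, 135.0, 59.0]]
remote 0.91 [240. 350.  86.  55.] 2545 [[448.0, -257.
[... 325 characters left out ...]
0.0], [304.0, 290.0, 8.0], [314.0, 366.0, 12.0]]
top [381.13194446 -11.26192689 776.7784862 ] [ 0.71144192 -0.70033919  0.03513953 -0.04626694] 0.021122198001537355
books 0.6 [298.  99. 181. 144.] 24632 [[605.0, -105.0, 15.0], [702.0, 37.0, 68.0], [831.0, 183.0, 72.0]]
lunch_box 0.61 [284. 220. 119.  81.] 8210 [[447.0, -35.0, 27.0], [502.0, 51.0, 55.0], [560.0, 139.0, 58.0]]
remote 0.86 [452. 228.  46.  79.] 2163 [[446.0, -253.0, 4.0], [505.0, -221.0, 17.0], [567.0, -190.0, 20.0]]
teapot 0.6 [138. 200.  74. 115.] 4833 [[446.0, 237.0, 36.0], [517.0, 279.0, 81.0], [604.0, 333.0, 114.0]]
tumbler 0.93 [444. 349.  60.  48.] 2166 [[279.0, -229.0, 2.0], [307.0, -210.0, 52.0], [342.0, -164.0, 95.0]]
```

View pics/top0.png

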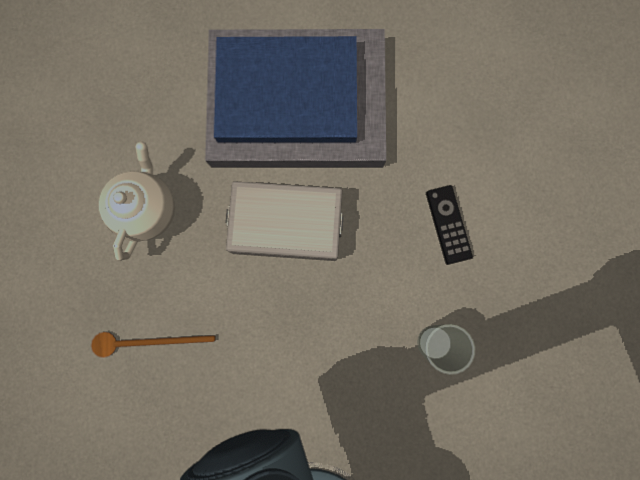

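View pics/scene0.png

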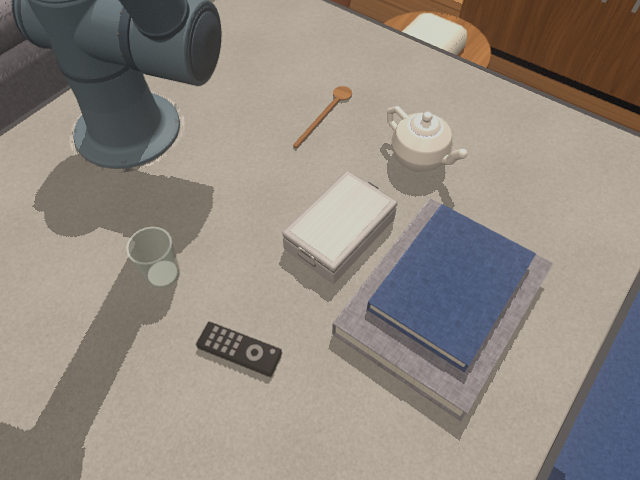

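```bash
cat >> h.py <<'E'
def pts(cams,t,zlo,zhi):
    o=[]
    for n in cams:
        im=env.get_image(n);w=cloud(im)
        S=env.silhouettes(n,t)
        if not S: continue
        m=cv2.erode(S[0]["region"].astype(np.uint8),np.ones((2,2)))>0
        q=w[m];q=q[(q[:,2]>zlo)&(q[:,2]<zhi)]
        o.append((n,q))
    return o
def rect(q):
    # min area rect, trimmed hull via occupancy grid
    g=np.floor(q[:,:2]/3).astype(int)
    u,inv,c=np.unique(g,axis=0,return_inverse=True,return_counts=True)
    k=q[:,:2]
    (c,s,a)=cv2.minAreaRect(k.astype(np.float32))
    return np.round(c,1),np.round(s,1),round(a,2)
E
python3 - <<'E'
from h import *
for t,a,b in(("lunch_box",51,62),("remote",14,24)):
    for n,q in pts(("top","scene"),t,a,b): print(t,n,rect(q),np.median(q[:,2]),len(q))
# spine: scanning in the top view all cloud, z 30-46 ledge front edge
for n in("top","scene"):
    w=cloud(env.get_image(n)).reshape(-1,3)
    q=w[(w[:,2]>37)&(w[:,2]<48)&(w[:,0]>570)&(w[:,0]<860)&(abs(w[:,1]-35)<190)]
    ys=np.arange(-120,190,10);e=[]
    for y in ys:
        s=q[(abs(q[:,1]-y)<5)]
        if len(s)>4: e.append((y,np.percentile(s[:,0],4),s[:,1].size))
    e=np.array(e);print(n,np.round(e).tolist()); 
    print(np.polyfit(e[2:-2,0],e[2:-2,1],1), q[:,1].min(),q[:,1].max())
E
```

```text
lunch_box top (array([505.1,  51.7]), array([186.6, 114.7]), 86.99) 55.028894426111435 7584
lunch_box scene (array([505.7,  49.9]), array([187.6, 114.2]), 87.48) 56.621781281239976 5582
remote top (array([ 506.3, -222.2]), array([127.1,  43.9]), 15.28) 17.43859142704389 1921
remote scene (array([ 507.1, -224.8]), array([129.6,  44.6]), 15.74) 19.137501020641935 2229
top [[-110.0, 614.0, 474.0], [-100.0, 616.0, 797.0], [-90.0, 614.0, 799.0], [-80.0, 615.0, 803.0], [-70.0, 615.0, 789.0], [-60.0, 609.0, 252.0], [-50.0, 607.0, 157.0], [-40.0, 607.0, 153.0], [-30.0, 607.0, 157.0], [-20.0, 607.0, 160.0], [-10.0, 607.0, 161.0], [0.0, 607.0, 160.0], [10.0, 607.0, 158.0], [20.0, 607.0, 168.0], [30.0, 606.0, 163.0], [40.0, 606.0, 159.0], [50.0, 606.0, 163.0], [60.0, 606.0, 167.0], [70.0, 606.0, 167.0], [80.0, 606.0, 167.0], [90.0, 606.0, 164.0], [100.0, 606.0, 160.0], [110.0, 605.0, 156.0], [120.0, 605.0, 156.0], [130.0, 605.0, 162.0], [140.0, 605.0, 161.0], [150.0, 605.0, 163.0], [160.0, 605.0, 159.0], [170.0, 605.0, 190.0], [180.0, 611.0, 724.0]]
[-3.03238099e-02  6.08214265e+02] -112.03702541923258 190.84805660086064
scene [[-110.0, 616.0, 864.0], [-100.0, 617.0, 1005.0], [-90.0, 616.0, 1001.0], [-80.0, 617.0, 974.0], [-70.0, 617.0, 977.0], [-60.0, 615.0, 954.0], [-50.0, 608.0, 232.0], [-40.0, 608.0, 216.0], [-30.0, 607.0, 213.0], [-20.0, 607.0, 206.0], [-10.0, 608.0, 206.0], [0.0, 607.0, 208.0], [10.0, 607.0, 200.0], [20.0, 607.0, 199.0], [30.0, 607.0, 203.0], [40.0, 607.0, 181.0], [50.0, 607.0, 191.0], [60.0, 606.0, 184.0], [70.0, 607.0, 187.0], [80.0, 606.0, 182.0], [90.0, 606.0, 175.0], [100.0, 606.0, 178.0], [110.0, 606.0, 172.0], [120.0, 606.0, 174.0], [130.0, 606.0, 166.0], [140.0, 606.0, 174.0], [150.0, 605.0, 173.0], [160.0, 605.0, 157.0], [170.0, 605.0, 165.0], [180.0, 605.0, 160.0]]
[-3.74581033e-02  6.09294572e+02] -114.26097734865544 190.13957021903866
```

The top view shows the box at columns 228–342, rows 182–260. The book spine is along row ~163. The remote is right of the box at (452,228), the tumbler at (447,349), the teapot at (138,200) and the spoon at (155,342). The box sits within the spine's length, about 43 mm short of it and turned −3°. The remote is turned about +15°.

I'll turn the tool first so the open jaws line up with the spine.

Emit:
{"op": "arm_command", "data": {"increments": [0,0,0,0,0,-0.1425,0,0,0,0,0,-0.1425,0,0,0,0,0,-0.1425,0,0,0,0,0,-0.1425,0,0,0,0,0,-0.1425,0,0,0,0,0,-0.1425,0,0,0,0,0,-0.1425,0,0,0,0,0,-0.1425,0,0,0,0,0,-0.1425,0,0,0,0,0,-0.1425,0,0,0,0,0,-0.1425,0,0,0,0,0,-0.1425,0,0,0,0,0,-0.1425,0,0,0,0,0,-0.1425,0,0,0,0,0,-0.1425,0,0,0,0,0,-0.1425,0,0,0,0,0,-0.1425,0,0,0,0,0,-0.1425,0,0,0,0,0,-0.1425], "jaw": 8.54}}

```text
time: 3.1
ee_pos: [247.4, -519.1, 231.3]
tool_rot: [0.701, 0.713, -0.0, 0.0]
wrist_force: [-0.3, -0.7, -0.4]
gripper_width: 1.003
```

```bash
cat >> h.py <<'E'
def st():
    o=env.get_obs();M=rot(o["tool_rot"])
    print("t",round(o["time"],2),"p",np.round(o["ee_pos"],1),"x",np.round(M[:,0],4),"z",np.round(M[:,2],3),"yaw",round(np.arctan2(M[1,0],M[0,0]),4),"F",np.round(o["wrist_force"],1),"q",np.round(o["joint_positions"],2),"g",round(o["gripper_width"],2))
    return o,M
def go(p):
    o,M=st();d=M.T@(np.array(p)-o["ee_pos"]);print("tool shift cm",np.round(d/10,2))
E
python3 - <<'E'
from h import *
print(env.grasp_offset)
go([400,51,200])
E
```

```text
18.700000000000003
t 3.1 p [ 247.4 -519.1  231.3] x [-1.660e-02  9.999e-01 -1.000e-04] z [ 0. -0. -1.] yaw 1.5874 F [-0.3 -0.7 -0.4] q [-1.24  0.38  0.08  1.27  0.   -1.25] g 1.0
tool shift cm [56.75 16.2   3.13]
```

Emit:
{"op": "arm_command", "data": {"increments": [3.6,1.0,0,0,0,0,3.6,1.0,0,0,0,0,3.6,1.0,0,0,0,0,3.6,1.0,0,0,0,0,3.6,1.0,0,0,0,0,3.6,1.0,0,0,0,0,3.6,1.0,0,0,0,0,3.6,1.0,0,0,0,0,3.6,1.0,0,0,0,0,3.6,1.0,0,0,0,0,3.6,1.0,0,0,0,0,3.6,1.0,0,0,0,0,3.6,1.0,0,0,0,0,3.6,1.0,0,0,0,0,3.6,1.0,0,0,0,0,2.8,1.5,0,0,0,0,0,0,0,0,0,0]}}

```text
time: 4.8
ee_pos: [407.6, 53.3, 231.5]
tool_rot: [0.701, 0.713, 0.001, 0.0]
wrist_force: [-0.3, -0.9, 0.1]
gripper_width: 1.003
```

```bash
python3 - <<'E'
from h import *
go([400,51,12])
E
```

```text
t 4.8 p [407.6  53.3 231.5] x [-1.590e-02  9.999e-01  9.000e-04] z [ 0.002  0.001 -1.   ] yaw 1.5867 F [-0.3 -0.9  0.1] q [-0.03  0.05 -0.34  1.18  0.   -0.04] g 1.0
tool shift cm [-0.24 -0.8  21.95]
```

Emit:
{"op": "arm_command", "data": {"increments": [-0.2,-0.8,3,0,0,0,0,0,4,0,0,0,0,0,4,0,0,0,0,0,4,0,0,0,0,0,3,0,0,0,0,0,2,0,0,0,0,0,1.9,0,0,0,0,0,0,0,0,0]}}

```text
time: 5.6
ee_pos: [395.9, 47.9, 10.5]
tool_rot: [0.704, 0.711, -0.002, -0.002]
wrist_force: [0.1, -0.4, -0.2]
gripper_width: 1.0
```

```bash
python3 - <<'E'
from h import *
st()
im=env.get_image("scene");save(im,"scene1.png");w=cloud(im)
im=env.get_image("wrist");save(im,"wrist1.png")
E
```

```text
t 5.6 p [395.9  47.9  10.5] x [-9.7e-03  1.0e+00 -2.0e-04] z [-0.005 -0.    -1.   ] yaw 1.5805 F [ 0.1 -0.4 -0.2] q [-0.04  0.26 -0.74  0.58 -0.   -0.05] g 1.0
```

View pics/scene1.png

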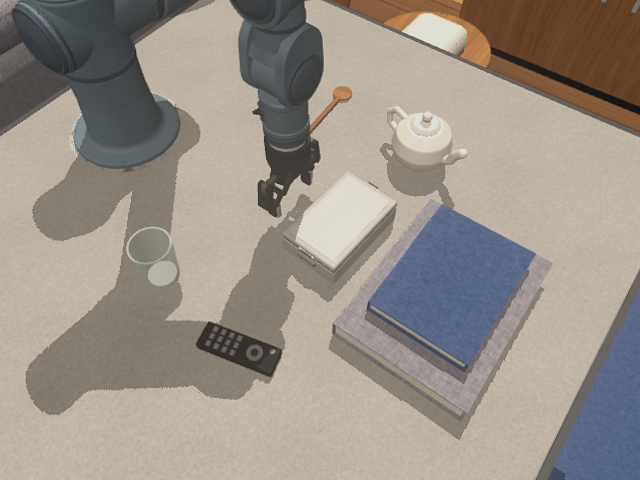

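View pics/wrist1.png

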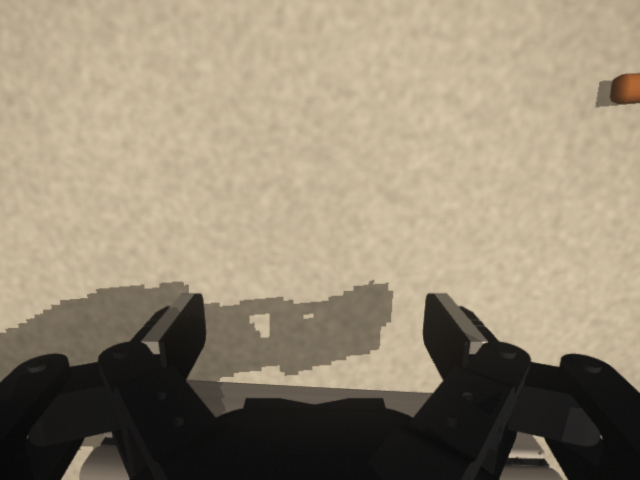

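The jaws are down in front of the box (scene picture, fingers at about (270,200)–(310,165)) and clear of it. The wrist camera sits on the side towards the robot. Now I'll push slowly.

Emit:
{"op": "arm_command", "data": {"increments": [0,1,0,0,0,0,0,1,0,0,0,0,0,0.6,0,0,0,0,0,0.3,0,0,0,0,0,0.3,0,0,0,0,0,0.3,0,0,0,0,0,0.3,0,0,0,0,0,0.3,0,0,0,0,0,0.3,0,0,0,0,0,0.3,0,0,0,0,0,0.3,0,0,0,0,0,0.3,0,0,0,0,0,0.3,0,0,0,0,0,0.3,0,0,0,0,0,0.3,0,0,0,0,0,0.3,0,0,0,0,0,0,0,0,0,0]}}

```text
time: 7.4
ee_pos: [464.4, 49.3, 12.5]
tool_rot: [0.703, 0.711, 0.0, 0.0]
wrist_force: [-1.1, 0.1, -1.8]
gripper_width: 1.002
```

```bash
python3 - <<'E'
from h import *
st()
for n,q in pts(("top","scene"),"lunch_box",51,62): print(n,rect(q),len(q))
save(env.get_image("scene"),"scene2.png")
E
```

```text
t 7.4 p [464.4  49.3  12.5] x [-0.0108  0.9999  0.    ] z [ 0.001  0.    -1.   ] yaw 1.5816 F [-1.1  0.1 -1.8] q [-0.03  0.36 -0.57  0.64  0.   -0.04] g 1.0
top (array([534.6, -15.2]), array([ 50.6, 110.3]), 82.09) 1532
scene (array([533.8,  53.7]), array([113. , 187.3]), 1.04) 5638
```

View pics/scene2.png

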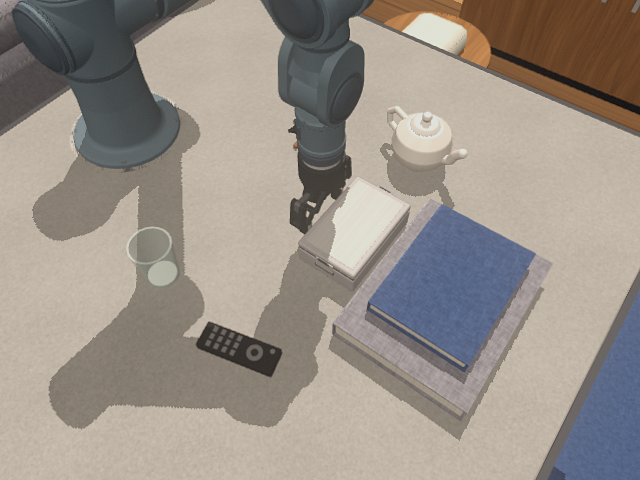

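The box is now nearly square to the spine (yaw about +1°) with roughly 14 mm to go.

Emit:
{"op": "arm_command", "data": {"increments": [0,0.2,0,0,0,0,0,0.2,0,0,0,0,0,0.2,0,0,0,0,0,0.2,0,0,0,0,0,0.2,0,0,0,0,0,0.2,0,0,0,0,0,0.1,0,0,0,0,0,0,0,0,0,0]}}

```text
time: 8.45
ee_pos: [475.4, 49.4, 12.0]
tool_rot: [0.703, 0.711, -0.001, -0.001]
wrist_force: [-1.4, -0.3, -1.5]
gripper_width: 0.998
```

Emit:
{"op": "arm_command", "data": {"increments": [0,0.1,0,0,0,0,0,0,0,0,0,0]}}

```text
time: 8.65
ee_pos: [477.5, 49.4, 12.1]
tool_rot: [0.703, 0.711, 0.0, 0.0]
wrist_force: [-2.0, 0.5, -1.7]
gripper_width: 0.998
```

Emit:
{"op": "arm_command", "data": {"increments": [0,0.1,0,0,0,0,0,0,0,0,0,0]}}

```text
time: 8.85
ee_pos: [478.6, 49.4, 12.2]
tool_rot: [0.703, 0.711, 0.0, 0.0]
wrist_force: [-1.4, 0.3, -1.6]
gripper_width: 0.999
```

Emit:
{"op": "arm_command", "data": {"increments": [0,0.1,0,0,0,0,0,0,0,0,0,0]}}

```text
time: 9.05
ee_pos: [478.7, 49.4, 12.2]
tool_rot: [0.703, 0.711, -0.001, -0.0]
wrist_force: [-4.7, -1.2, 1.5]
gripper_width: 0.998
```

Emit:
{"op": "arm_command", "data": {"increments": [0,0.1,0,0,0,0,0,0,0,0,0,0]}}

```text
time: 9.25
ee_pos: [478.7, 49.4, 12.2]
tool_rot: [0.703, 0.711, -0.001, -0.001]
wrist_force: [-7.0, -0.5, 4.6]
gripper_width: 0.997
```

```bash
python3 - <<'E'
from h import *
st()
for n,q in pts(("scene",),"lunch_box",51,62): print(n,rect(q),len(q))
E
```

```text
t 9.25 p [478.7  49.4  12.2] x [-1.080e-02  9.999e-01 -3.000e-04] z [-0.003 -0.    -1.   ] yaw 1.5816 F [-7.  -0.5  4.6] q [-0.03  0.39 -0.53  0.66 -0.   -0.04] g 1.0
scene (array([548.3,  53.4]), array([112.3, 186.9]), 0.4) 5760
```

The box has stopped against the book, since the force is rising with no motion. I'll press a little more to square it up, then back off, lift and look.

Emit:
{"op": "arm_command", "data": {"increments": [0,0.15,0,0,0,0,0,0.1,0,0,0,0,0,0,0,0,0,0]}}

```text
time: 9.65
ee_pos: [478.6, 49.4, 11.8]
tool_rot: [0.703, 0.711, -0.003, -0.002]
wrist_force: [-12.8, -0.8, 10.1]
gripper_width: 1.006
```

Emit:
{"op": "arm_command", "data": {"increments": [0,-0.4,0,0,0,0,0,-1,0,0,0,0,0,-2,0,0,0,0,0,-2,0,0,0,0,0,-1.5,0,0,0,0,0,-0.5,-2,0,0,0,0,0,-4,0,0,0,0,0,-4,0,0,0,0,0,-4,0,0,0,0,0,-2,0,0,0,0,0,0,0,0,0]}}

```text
time: 10.75
ee_pos: [412.6, 48.6, 176.1]
tool_rot: [0.703, 0.711, 0.003, 0.004]
wrist_force: [1.1, -0.5, -0.7]
gripper_width: 1.002
```

```bash
python3 - <<'E'
from h import *
st()
for n,q in pts(("top","scene"),"lunch_box",51,62): print(n,rect(q),len(q))
for n,q in pts(("top","scene"),"remote",14,24): print(n,rect(q),len(q))
save(env.get_image("top"),"top3.png");save(env.get_image("scene"),"scene3.png")
E
```

```text
t 10.75 p [412.6  48.6 176.1] x [-1.070e-02  9.999e-01 -5.000e-04] z [ 0.01 -0.   -1.  ] yaw 1.5815 F [ 1.1 -0.5 -0.7] q [-0.04  0.08 -0.45  1.03  0.   -0.05] g 1.0
top (array([548.5, -12.6]), array([114.3,  50.2]), 1.04) 1926
scene (array([548.4,  53.7]), array([112., 186.]), 0.83) 5746
top (array([ 506.1, -222.3]), array([126.5,  43.2]), 15.38) 1903
scene (array([ 508. , -224.8]), array([128.2,  43.9]), 15.47) 2174
```

View pics/top3.png

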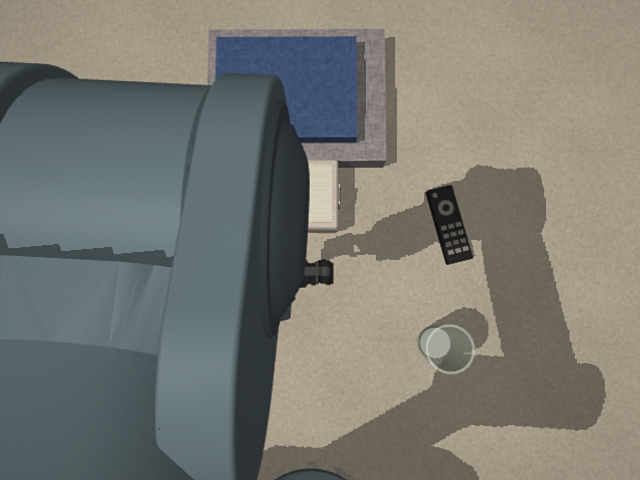

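View pics/scene3.png

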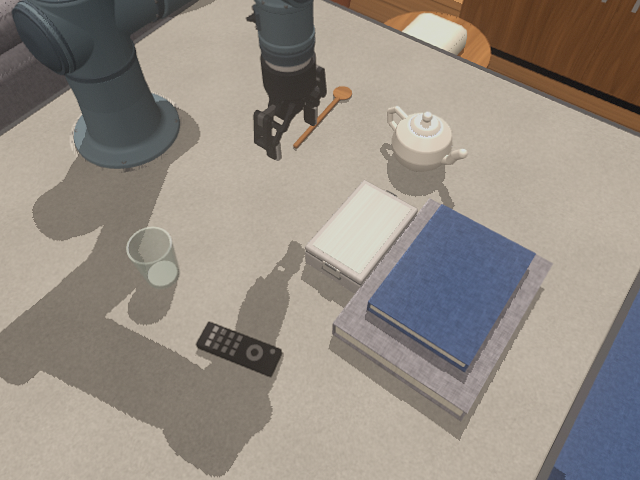

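The box lies flat against the spine: its centre is at x 548 and its yaw matches the spine within about 0.3°. Its ends are at y ≈ −36 and 143, inside the spine's −112 to 189. In the scene picture nothing shows between the box's back edge (about (415,210)–(355,280)) and the book. Next I'll go to the outside of the remote and turn the tool.

Emit:
{"op": "arm_command", "data": {"increments": [0,0,-4,0,0,0,-4.4,1.2,0,0,0,0,-4.4,1.2,0,0,0,0,-4.4,1.2,0,0,0,0,-4.4,1.2,0,0,0,0,-4.4,1.2,0,0,0,0,-4.4,1.2,0,0,0,0,-4.4,1.2,0,0,0,0,-4.4,1.2,0,0,0,0,0,0,0,0,0,-0.1427,0,0,0,0,0,-0.1427,0,0,0,0,0,-0.1427,0,0,0,0,0,-0.1427,0,0,0,0,0,-0.1427,0,0,0,0,0,-0.1427,0,0,0,0,0,-0.1427,0,0,0,0,0,-0.1427,0,0,0,0,0,-0.1427,0,0,0,0,0,-0.1427]}}

```text
time: 13.15
ee_pos: [508.5, -302.2, 211.7]
tool_rot: [0.064, 0.998, 0.0, -0.0]
wrist_force: [-0.1, 0.2, -0.2]
gripper_width: 0.999
```

Emit:
{"op": "arm_command", "data": {"increments": [0,0,0,0,0,-0.1427,0,0,0,0,0,0,0,0,0,0,0,0]}}

```text
time: 13.45
ee_pos: [508.5, -302.2, 211.9]
tool_rot: [-0.003, 1.0, 0.0, -0.0]
wrist_force: [-0.3, 0.2, -0.0]
gripper_width: 1.002
```

```bash
python3 - <<'E'
from h import *
go([510,-298,8])
save(env.get_image("wrist"),"w4.png")
E
```

```text
t 13.45 p [ 508.5 -302.2  211.9] x [-1.0e+00 -6.7e-03  4.0e-04] z [-0.  0. -1.] yaw -3.1349 F [-0.3  0.2 -0. ] q [-0.64  0.42  0.09  1.24 -0.   -2.22] g 1.0
tool shift cm [-0.16  0.41 20.39]
```

Emit:
{"op": "arm_command", "data": {"increments": [-0.2,0,4,0,0,0,0,0,4,0,0,0,0,0,4,0,0,0,0,0,4,0,0,0,0,0,2.4,0,0,0,0,0,1.5,0,0,0,0,0,0.5,0,0,0,0,0,0,0,0,0]}}

```text
time: 14.3
ee_pos: [510.2, -302.0, 7.7]
tool_rot: [-0.004, 1.0, 0.0, -0.001]
wrist_force: [0.1, -0.3, 0.1]
gripper_width: 1.002
```

```bash
python3 - <<'E'
from h import *
o,M=st()
for n in("scene","top"):
    im=env.get_image(n);save(im,n+"5.png");w=cloud(im)
    q=w.reshape(-1,3);p=o["ee_pos"]
    for s in(-1,1):
        m=(abs(q[:,0]-p[0]-s*50)<14)&(abs(q[:,1]-p[1])<18)
        h=np.sort(q[m][:,2]);h=h[(h>5)&(h<60)];print(n,s,len(h),np.round(h[:12],1))
E
```

```text
t 14.3 p [ 510.2 -302.     7.7] x [-1.     -0.0086  0.0011] z [-0.001  0.001 -1.   ] yaw -3.133 F [ 0.1 -0.3  0.1] q [-0.64  0.57 -0.22  0.78 -0.   -2.22] g 1.0
scene -1 0 []
scene 1 24 [23.  23.  27.5 28.  28.4 28.6 28.7 29.7 32.6 33.3 33.3 34.9]
top -1 77 [19.5 24.9 25.7 26.1 27.4 28.1 29.4 29.4 29.7 29.7 30.3 30.8]
top 1 88 [21.2 21.5 21.8 22.  22.7 23.  23.  23.5 23.6 23.9 24.5 24.8]
```

View pics/scene5.png

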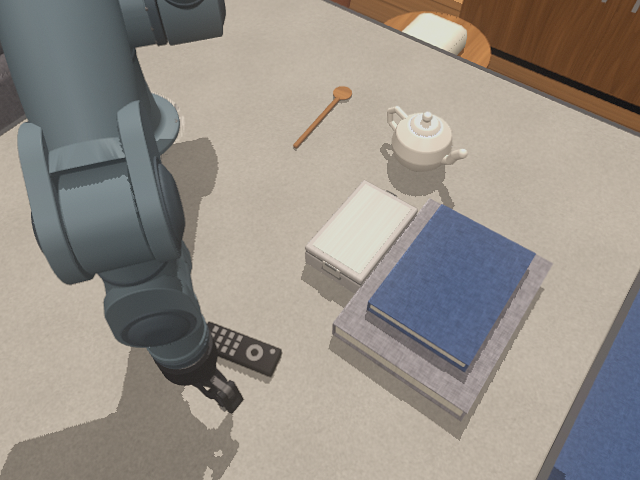

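View pics/top5.png

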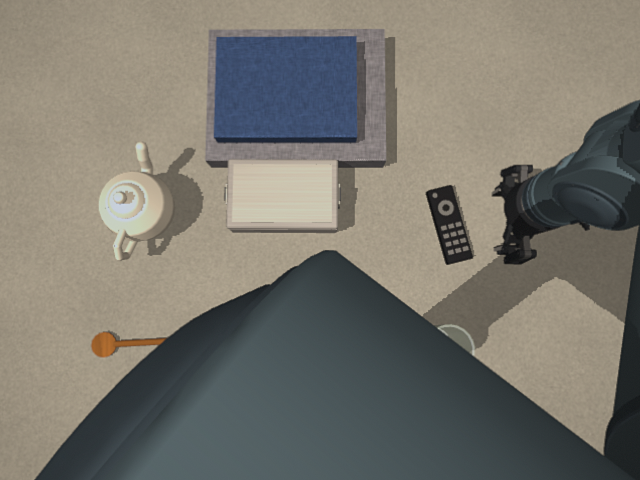

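The jaws are down outside the remote, which is at (449,226) in the top view, with tips about 20 mm up. They need to go about 13 mm lower.

Emit:
{"op": "arm_command", "data": {"increments": [0,0,0.7,0,0,0,0,0,0.3,0,0,0,0,0,0.25,0,0,0,0,0,0,0,0,0]}}

```text
time: 14.8
ee_pos: [510.4, -302.1, -4.5]
tool_rot: [-0.005, 1.0, 0.0, -0.0]
wrist_force: [0.2, 0.9, -0.9]
gripper_width: 0.998
```

```bash
python3 - <<'E'
from h import *
st()
for n,q in pts(("top","scene"),"lunch_box",52.5,62):
    print(n,rect(q),len(q))
    c=q[(abs(q[:,0]-548)<55)]
    for x in(500,515,530,548,565,580,595): 
        s=c[abs(c[:,0]-x)<6][:,1];print(x,np.round([s.min(),np.percentile(s,1),s.max()],1))
E
```

```text
t 14.8 p [ 510.4 -302.1   -4.5] x [-1.0e+00 -9.5e-03  5.0e-04] z [-0.  0. -1.] yaw -3.1321 F [ 0.2  0.9 -0.9] q [-0.64  0.58 -0.23  0.75 -0.   -2.22] g 1.0
top (array([547.3,  56.1]), array([114. , 177.7]), 0.67) 7155
500 [-33.3 -30.6 143. ]
515 [-33.1 -31.3 142.6]
530 [-32.9 -31.2 144.7]
548 [-32.8 -31.  143.9]
565 [-32.5 -30.8 144.2]
580 [-32.4 -30.7 143.3]
595 [-32.2 -30.5 143.7]
scene (array([547.3,  54. ]), array([113.5, 187.3]), 0.33) 5669
500 [-34.9 -33.6 141.4]
515 [-34.4 -33.1 143.4]
530 [-35.4 -33.4 145.6]
548 [-39.6 -34.2 147.7]
565 [-33.6 -33.  144.1]
580 [-34.1 -32.5 144.1]
595 [-34.1 -32.3 143.4]
```

Emit:
{"op": "arm_command", "data": {"increments": [0,0.8,0,0,0,0,0,0.8,0,0,0,0,0,0.6,0,0,0,0,0,0.4,0,0,0,0,0,0.4,0,0,0,0,0,0.4,0,0,0,0,0,0.4,0,0,0,0,0,0.4,0,0,0,0,0,0.4,0,0,0,0,0,0.4,0,0,0,0,0,0.4,0,0,0,0,0,0.4,0,0,0,0,0,0.4,0,0,0,0,0,0.4,0,0,0,0,0,0.4,0,0,0,0,0,0.4,0,0,0,0,0,0.4,0,0,0,0,0,0,0,0,0,0]}}

```text
time: 16.8
ee_pos: [509.8, -223.5, -4.2]
tool_rot: [-0.005, 1.0, 0.0, -0.0]
wrist_force: [-0.2, 0.2, 0.2]
gripper_width: 0.996
```

```bash
python3 - <<'E'
from h import *
st()
for n,q in pts(("top","scene"),"remote",14,24): print(n,rect(q),len(q))
save(env.get_image("top"),"top6.png")
E
```

```text
t 16.8 p [ 509.8 -223.5   -4.2] x [-0.9999 -0.0103  0.    ] z [-0.     0.001 -1.   ] yaw -3.1313 F [-0.2  0.2  0.2] q [-0.53  0.53 -0.34  0.7   0.   -2.11] g 1.0
top (array([ 511.2, -187.5]), array([124.5,  43. ]), 0.93) 1837
scene (array([ 538.8, -187.1]), array([40.9, 81.1]), 84.74) 578
```

View pics/top6.png

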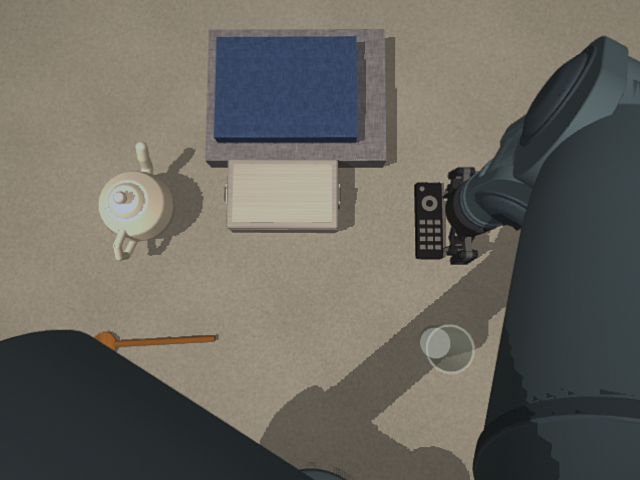

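The remote has turned square (0.9°) and rides flat on both fingers at (429,221) in the top view. I'll keep pushing.

Emit:
{"op": "arm_command", "data": {"increments": [0,0.4,0,0,0,0,0,0.4,0,0,0,0,0,0.4,0,0,0,0,0,0.4,0,0,0,0,0,0.4,0,0,0,0,0,0.4,0,0,0,0,0,0.4,0,0,0,0,0,0.4,0,0,0,0,0,0.4,0,0,0,0,0,0.4,0,0,0,0,0,0.4,0,0,0,0,0,0.4,0,0,0,0,0,0.4,0,0,0,0,0,0.4,0,0,0,0,0,0.4,0,0,0,0,0,0.4,0,0,0,0,0,0.4,0,0,0,0,0,0.4,0,0,0,0,0,0.4,0,0,0,0,0,0.4,0,0,0,0]}}

```text
time: 19.05
ee_pos: [509.1, -143.9, -4.2]
tool_rot: [-0.005, 1.0, -0.0, 0.0]
wrist_force: [-0.0, 0.3, 0.0]
gripper_width: 1.004
```

Emit:
{"op": "arm_command", "data": {"increments": [0,0.4,0,0,0,0,0,0.4,0,0,0,0,0,0.4,0,0,0,0,0,0.4,0,0,0,0,0,0.4,0,0,0,0,0,0.4,0,0,0,0,0,0.4,0,0,0,0,0,0.4,0,0,0,0,0,0.2,0,0,0,0,0,0,0,0,0,0]}}

```text
time: 20.05
ee_pos: [508.7, -109.8, -4.2]
tool_rot: [-0.005, 1.0, 0.0, -0.0]
wrist_force: [-0.5, -0.1, -0.1]
gripper_width: 1.003
```

```bash
python3 - <<'E'
from h import *
st()
for n,q in pts(("top","scene"),"remote",14,24): print(n,rect(q),len(q))
for n,q in pts(("top","scene"),"lunch_box",52.5,62): print(n,rect(q),len(q))
save(env.get_image("top"),"top7.png");save(env.get_image("scene"),"scene7.png")
E
```

```text
t 20.05 p [ 508.7 -109.8   -4.2] x [-9.999e-01 -1.010e-02  1.000e-04] z [-0.  0. -1.] yaw -3.1315 F [-0.5 -0.1 -0.1] q [-0.33  0.47 -0.45  0.66  0.   -1.92] g 1.0
top (array([533.8, -60.3]), array([33. , 95.7]), 73.88) 607
scene (array([552. , -63.1]), array([35.9, 74.2]), 57.7) 207
top (array([546.5,  56.3]), array([112.4, 178.2]), 0.81) 7164
scene (array([548.3,  53.1]), array([112.8, 183.4]), 0.97) 5667
```

View pics/top7.png

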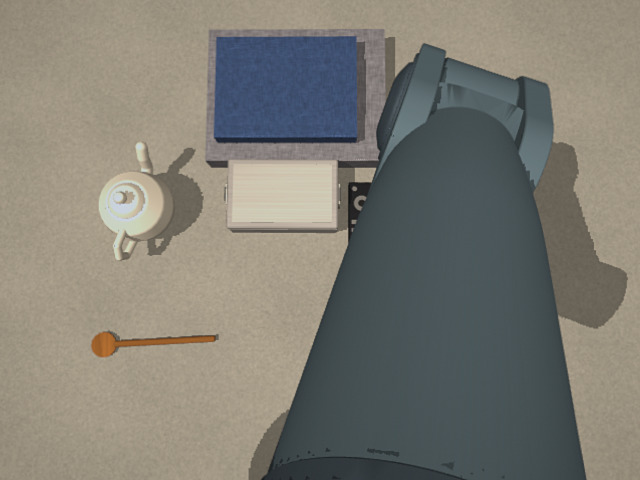

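View pics/scene7.png

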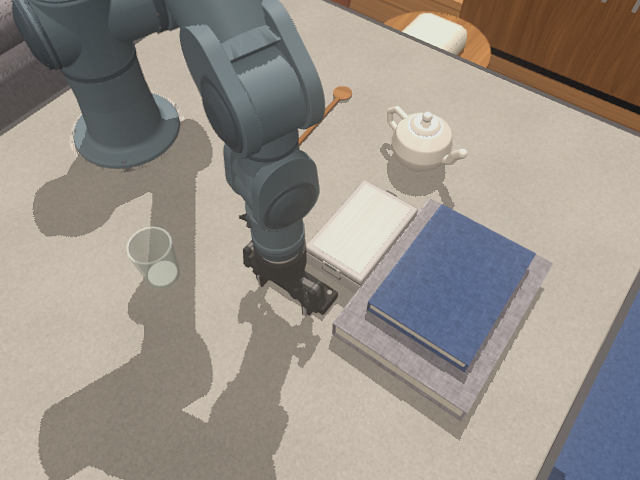

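The remote's leading edge (column 348 in the top view) is about 17 mm from the box's end, and the box is unmoved. I'll finish in small steps.

Emit:
{"op": "arm_command", "data": {"increments": [0,0.3,0,0,0,0,0,0.3,0,0,0,0,0,0.2,0,0,0,0,0,0.2,0,0,0,0,0,0.2,0,0,0,0,0,0.2,0,0,0,0,0,0,0,0,0,0,0,0,0,0,0,0]}}

```text
time: 21.35
ee_pos: [508.6, -96.0, -4.2]
tool_rot: [-0.005, 1.0, 0.0, -0.0]
wrist_force: [-0.3, 0.5, -0.6]
gripper_width: 1.0
```

```bash
cat > m.py <<'E'
from h import *
import sys
st()
im=env.get_image("top");w=cloud(im)
def edge(zlo,zhi,x,ylo,yhi):
    q=w.reshape(-1,3);m=(q[:,2]>zlo)&(q[:,2]<zhi)&(abs(q[:,0]-x)<4)&(q[:,1]>ylo)&(q[:,1]<yhi)
    return q[m][:,1]
for x in (500,515,530,545,560):
    b=edge(50,62,x,-45,30);r=edge(13,23,x,-110,-15)
    print(x,"box",np.round(b.min(),1) if len(b) else None,"rem",np.round([r.min(),r.max()],1) if len(r) else None)
for n,q in pts(("top","scene"),"lunch_box",52.5,62): print(n,rect(q),len(q))
c=cv2.resize(im["pixels"][130:270,200:420],None,fx=3.6,fy=3.6,interpolation=cv2.INTER_CUBIC)
cv2.imwrite("pics/"+sys.argv[1],c[...,::-1])
E
python3 m.py top8.png
```

```text
t 21.35 p [508.6 -96.   -4.2] x [-1.0e+00 -9.8e-03  1.0e-04] z [-0.  0. -1.] yaw -3.1318 F [-0.3  0.5 -0.6] q [-0.31  0.46 -0.45  0.65  0.   -1.89] g 1.0
500 box -28.4 rem None
515 box -33.1 rem None
530 box -33.0 rem [-39.2 -39.2]
545 box -37.7 rem [-45.8 -40.6]
560 box -37.5 rem [-52.2 -40.5]
top (array([546.4,  56.2]), array([112.4, 177.9]), 0.73) 7122
```

View pics/top8.png

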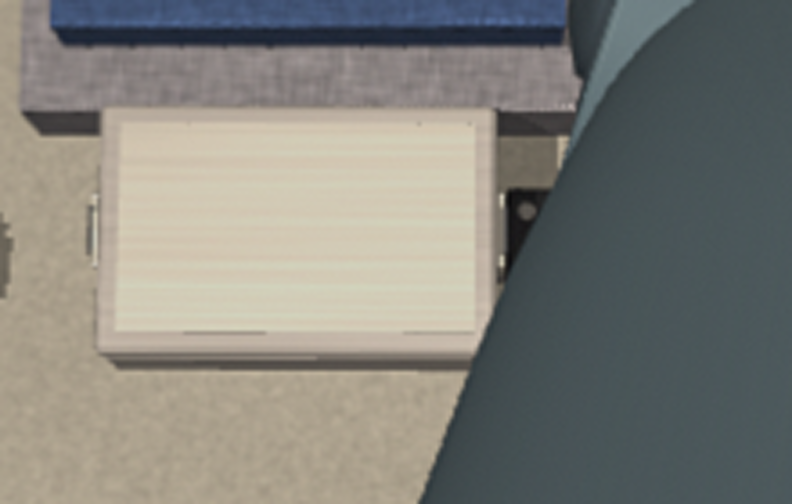

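Emit:
{"op": "arm_command", "data": {"increments": [0,0.1,0,0,0,0,0,0.1,0,0,0,0,0,0,0,0,0,0]}}

```text
time: 21.9
ee_pos: [508.6, -94.2, -4.2]
tool_rot: [-0.005, 1.0, -0.0, 0.0]
wrist_force: [0.3, -1.2, -0.2]
gripper_width: 0.999
```

Emit:
{"op": "arm_command", "data": {"increments": [0,0.1,0,0,0,0,0,0,0,0,0,0]}}

```text
time: 22.1
ee_pos: [508.6, -93.2, -4.2]
tool_rot: [-0.005, 1.0, -0.0, 0.0]
wrist_force: [-0.7, -0.0, 0.0]
gripper_width: 0.997
```

```bash
python3 m.py top9.png
```

```text
t 22.1 p [508.6 -93.2  -4.2] x [-1.0e+00 -9.6e-03 -1.0e-04] z [ 0. -0. -1.] yaw -3.132 F [-0.7 -0.   0. ] q [-0.3   0.46 -0.46  0.65 -0.   -1.88] g 1.0
500 box -20.4 rem None
515 box -26.6 rem None
530 box -32.9 rem None
545 box -37.6 rem None
560 box -35.9 rem [-45.5 -40.3]
top (array([547.1,  56.2]), array([113.4, 178.1]), 0.76) 7038
scene (array([547.6,  52.8]), array([112.9, 184.7]), 0.75) 5623
```

View pics/top9.png

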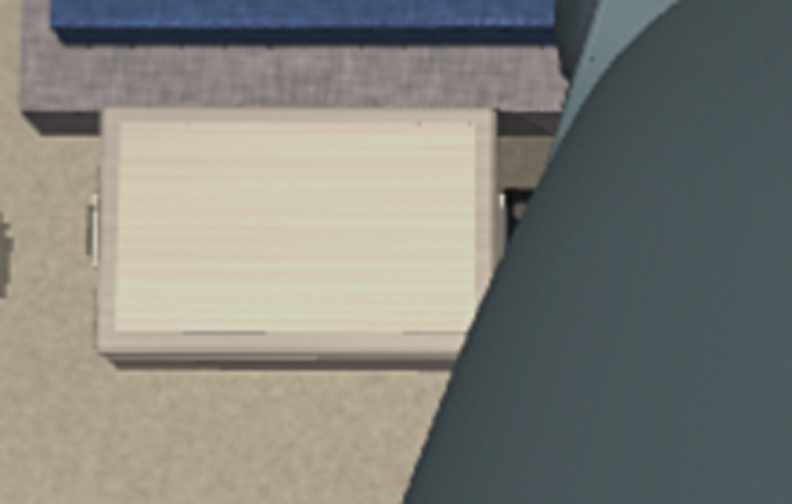

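```bash
cat > s.py <<'E'
from h import *
import os
def g(im): return cv2.cvtColor(im["pixels"],cv2.COLOR_RGB2GRAY).astype(np.float32)
im=env.get_image("top");a=g(im)
if not os.path.exists("ref.npy"): np.save("ref.npy",a)
r=np.load("ref.npy")
# bounding ROI contains edges of box only; mask the box's left part
def sh(y0,y1,x0,x1):
    W=np.eye(2,3,dtype=np.float32)
    c,W=cv2.findTransformECC(r[y0:y1,x0:x1],a[y0:y1,x0:x1],W,cv2.MOTION_TRANSLATION,(3,200,1e-6))
    return W[:,2].round(3)
print("left end shift px (col,row)",sh(168,240,218,240),"front edge",sh(222,240,235,300))
st()
E
python3 s.py
```

```text
left end shift px (col,row) [0. 0.] front edge [-0.  0.]
t 22.4 p [508.6 -93.2  -4.2] x [-1.     -0.0096  0.    ] z [-0.  0. -1.] yaw -3.132 F [-0.1 -0.8 -0.5] q [-0.3   0.46 -0.46  0.65  0.   -1.88] g 1.0
```

Emit:
{"op": "arm_command", "data": {"increments": [0,0.1,0,0,0,0,0,0,0,0,0,0]}}

```text
time: 22.6
ee_pos: [508.6, -92.3, -4.2]
tool_rot: [-0.005, 1.0, -0.0, 0.0]
wrist_force: [0.7, -1.2, -0.5]
gripper_width: 0.998
```

```bash
python3 s.py
```

```text
left end shift px (col,row) [-0.005  0.003] front edge [-0.03  -0.004]
t 22.65 p [508.6 -92.3  -4.2] x [-1.     -0.0096 -0.    ] z [ 0. -0. -1.] yaw -3.132 F [-0.1 -0.8 -0.6] q [-0.3   0.46 -0.46  0.65 -0.   -1.88] g 1.0
```

Emit:
{"op": "arm_command", "data": {"increments": [0,0.1,0,0,0,0,0,0,0,0,0,0]}}

```text
time: 22.85
ee_pos: [508.6, -91.2, -4.2]
tool_rot: [-0.005, 1.0, -0.0, 0.0]
wrist_force: [-0.3, -0.4, 0.1]
gripper_width: 1.0
```

```bash
python3 s.py
```

```text
left end shift px (col,row) [-0.011  0.006] front edge [-0.024  0.004]
t 22.9 p [508.6 -91.2  -4.2] x [-1.     -0.0098 -0.    ] z [ 0.  0. -1.] yaw -3.1318 F [ 0.   0.3 -0.7] q [-0.3   0.46 -0.46  0.65  0.   -1.88] g 1.0
```

No box motion or contact force yet, so I'll continue by 1 mm.

Emit:
{"op": "arm_command", "data": {"increments": [0,0.1,0,0,0,0,0,0,0,0,0,0]}}

```text
time: 23.1
ee_pos: [508.6, -90.5, -4.2]
tool_rot: [-0.005, 1.0, -0.0, 0.0]
wrist_force: [0.4, -3.2, 0.5]
gripper_width: 0.998
```

```bash
python3 s.py
```

```text
left end shift px (col,row) [ 0.002 -0.014] front edge [-0.039 -0.018]
t 23.15 p [508.6 -90.5  -4.2] x [-1.     -0.0096 -0.    ] z [ 0.    -0.001 -1.   ] yaw -3.132 F [ 0.6 -1.8 -0.3] q [-0.3   0.46 -0.46  0.65 -0.   -1.88] g 1.0
```

Emit:
{"op": "arm_command", "data": {"increments": [0,0.05,0,0,0,0,0,0,0,0,0,0]}}

```text
time: 23.35
ee_pos: [508.6, -90.5, -4.1]
tool_rot: [-0.005, 1.0, -0.001, -0.0]
wrist_force: [-1.0, -4.2, 0.5]
gripper_width: 0.996
```

```bash
python3 s.py
```

```text
left end shift px (col,row) [-0.018 -0.006] front edge [-0.021 -0.003]
t 23.4 p [508.6 -90.5  -4.1] x [-1.     -0.0093  0.    ] z [ 0.    -0.002 -1.   ] yaw -3.1323 F [-0.6 -3.8 -0.5] q [-0.3   0.46 -0.46  0.65 -0.   -1.88] g 1.0
```

Contact: the TCP has stalled with about 4 N, and the box hasn't moved. I'll back straight out, then lift clear.

Emit:
{"op": "arm_command", "data": {"increments": [0,-0.2,0,0,0,0,0,-0.5,0,0,0,0,0,-1,0,0,0,0,0,-2,0,0,0,0,0,-3,0,0,0,0,0,-2,-1,0,0,0,0,0,-4,0,0,0,0,0,-4,0,0,0,0,0,-4,0,0,0,0,0,-4,0,0,0,0,-4,-2,0,0,0,0,-4,0,0,0,0,0,-4,0,0,0,0,0,-4,0,0,0,0,0,-2,0,0,0,0,0,0,0,0,0,0]}}

```text
time: 25.0
ee_pos: [510.5, -360.2, 185.2]
tool_rot: [-0.003, 1.0, -0.0, 0.0]
wrist_force: [-0.3, 0.8, -0.2]
gripper_width: 0.996
```

```bash
python3 s.py; python3 m.py top10.png; python3 - <<'E'
from h import *
for n,q in pts(("top","scene"),"remote",14,24): print(n,rect(q),len(q))
im=env.get_image("scene");c=cv2.resize(im["pixels"][170:360,240:480],None,fx=3,fy=3,interpolation=cv2.INTER_CUBIC)
cv2.imwrite("pics/scene10.png",c[...,::-1])
E
```

```text
left end shift px (col,row) [-0.014  0.001] front edge [-0.141 -0.017]
t 25.05 p [ 510.6 -358.2  185.3] x [-1.     -0.0071  0.    ] z [-0.     0.001 -1.   ] yaw -3.1345 F [-0.7 -0.2  0.5] q [-0.71  0.49  0.14  1.22  0.   -2.29] g 1.0
t 25.05 p [ 510.6 -358.2  185.3] x [-1.     -0.0071  0.    ] z [-0.     0.001 -1.   ] yaw -3.1345 F [-0.7 -0.2  0.5] q [-0.71  0.49  0.14  1.22  0.   -2.29] g 1.0
500 box -33.3 rem [-76.5 -36. ]
515 box -33.1 rem [-76.3 -35.8]
530 box -34.6 rem [-76.3 -35.7]
545 box -37.6 rem [-76.3 -38.9]
560 box -37.5 rem [-76.2 -40.4]
top (array([547.3,  56.3]), array([114.1, 178. ]), 0.66) 7204
scene (array([547.7,  54.1]), array([113.4, 187.1]), 0.74) 5708
top (array([511.1, -56.2]), array([127.7,  43.7]), 0.59) 1771
scene (array([512.8, -57.7]), array([127.2,  44.2]), 0.87) 1683
```

View pics/top10.png

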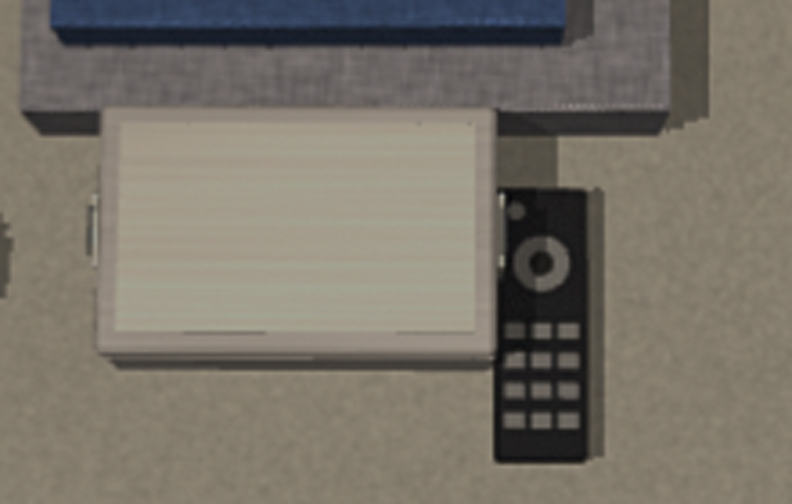

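View pics/scene10.png

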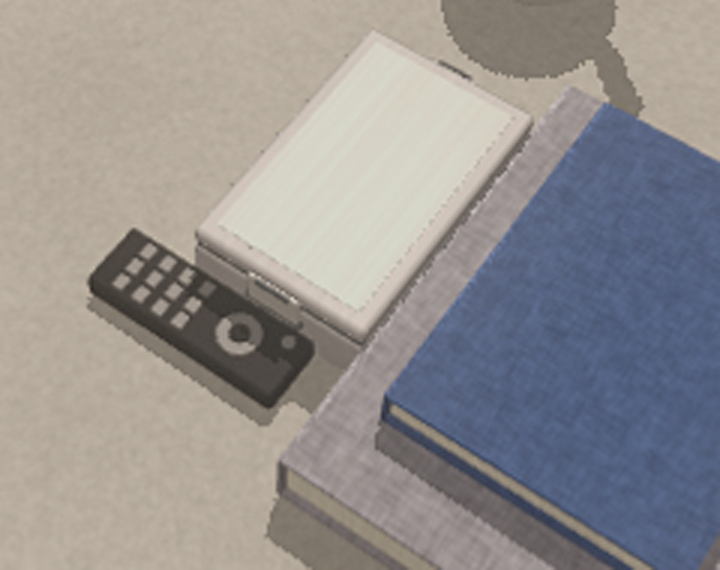

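The top crop shows the remote flush against the box's right end (column ~497) and the box tight to the spine. The scene crop agrees and shows no gap at either contact. I'll check the bystanders once more, then hand in.

Emit:
{"op": "arm_command", "data": {"increments": [0,0,0,0,0,0,0,0,0,0,0,0,0,0,0,0,0,0]}}

```text
time: 25.85
ee_pos: [511.1, -356.8, 185.8]
tool_rot: [-0.005, 1.0, -0.0, 0.0]
wrist_force: [0.5, 0.5, -0.9]
gripper_width: 1.005
```

```bash
python3 - <<'E'
from h import *
st()
im=env.get_image("scene");w=cloud(im)
for t in("teapot","tumbler","spoon"):
    for d in env.silhouettes("scene",t)[:1]: print(t,np.round(d["extent"]))
print(env.sign_off())
E
```

```text
t 25.85 p [ 511.1 -356.8  185.8] x [-1.     -0.0096 -0.    ] z [ 0. -0. -1.] yaw -3.132 F [ 0.5  0.5 -0.9] q [-0.71  0.49  0.14  1.22 -0.   -2.29] g 1.01
teapot [427. 140.  78.  62.]
tumbler [154. 258.  58.  59.]
spoon [363. 237. 112. 114.]
the job is handed in; nothing more can be done
None
```

The job is done and handed in at about 26 s. The lunch box lies flat against the bottom book's spine and the remote lies flat against the box's short end. I pushed both with the open jaws, box first, and picked nothing up.

**Lunch box:** It was pushed until it stopped against the spine, pressed to about 13 N and then released. The last pictures put its yaw at 0.7°, against about 0.5–0.6° for the spine. It spans y from about −35 to 144, inside the spine's −112 to 189.

**Remote:** It was pushed along the spine until the arm stalled at about 4 N, then released by backing straight out. Its yaw is 0.6–0.9°, with about 85 of its 130 mm against the box's end. During this push the box shifted less than 0.05 px in the top view.

**Bystanders and arm:** The teapot and tumbler are where they started, and the arm stands clear of everything.

**Checks that disagreed:** My last network check for the spoon returned the lunch box's region instead, so it did not confirm the spoon. The arm never came down near the spoon, and the spoon looked unmoved in the top pictures taken during the remote push. The box's front-edge tracker read −0.14 px after the retreat, probably because the shadow had changed, as its left end read about 0.01 px.

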